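Tip the sorting tray against the bench fence to gather the blanks

ROBOT

A 6-joint arm with a two-finger parallel gripper is mounted at the origin on the work surface. World frame = base frame: x ahead of the robot, y to its left, z up, the work surface at z = 0. Lengths are in mm, angles in rad, forces in N, time in s.
With the tool pointing down it reaches from about 300 to 750 mm from the base axis. Payload 8.5 kg.
Tool frame: the origin (TCP) lies between the finger pads; the fingertips stand 25 mm ahead of it and the grasp point (between the pads) lies 6 mm ahead of it; z points along the fingers, y is the line along which they close (so a half turn about z gives the same grasp; the last joint's range is limited). The gripper opens to 85 mm and grips with 20 to 120 N. Pads are 22 mm wide; open, the fingers measure 114 mm over their backs; the gripper's body (76 mm by 85 mm) begins 54 mm behind the grasp point. The pads swing forward as they close: fully open they stand 13 mm farther back than shut.
Start: joints at [0.895, 0.381, 1.297, -0, 1.464, -0.215], TCP at [244.555, 492.619, 256.322] pointing down, gripper open.
Joint ranges: [-3.11, 3.11], [-0.89, 2.33], [0.22, 2.48], [-1.42, 4.56], [0.17, 2.85], [-2.88, 2.88]. Speed limits (rad/s): [2.39, 2.39, 3.14, 3.14, 3.14, 3.14].

INTERFACE

Orientations are given as a 3x3 rotation matrix whose columns are the frame's x, y, z axes.
In Python, from plant import telemetry, cams, order, spotter gives the robot as it stands.
- The arm moves only by the tool send_rows, never from a script. Its argument "motion" is a list of rows, each a list of 3 entries, a list of its own where there are three numbers: the shift along the tool's x, y, z in mm, then the turn, a rotation vector about the tool's x, y, z in degrees, then the closure, from -1 (fully open) to 1 (shut). In form: [[[tx, ty, tz], [rx, ry, rz], hand], ...]. A call has 1 to 5 rows; each row shifts and turns the commanded pose from where the row before left it, along the tool's axes as they then stand; what a row does not reach is not made up. A row lasts 1/8 s, in which the tool goes at most 62.5 mm and 10.7 degrees, less where a joint would pass 70% of its speed; a pose out of reach is approached as far as the arm can. A call with a gripper value outside its range is refused whole. The fingers move at their own pace and stop on an object; "grip_force" is the grip in N (left out, the last holds). Time passes only in rows, so rows that do not move let the fingers close. It gives the time, the measured TCP pose, the force, the opening and the grip force at its end, in the units of the state.
- telemetry.get_obs(): the state, without advancing time (a new reading comes with each control period).
- cams.capture(name): name is "scene" or "top"; returns (picture, depth): 480x640x3 uint8, red, green, blue; 480x640 float32, mm along the optical axis (not along the pixel's ray), 0 where there is no reading.
- cams.camera_params(name): a dict with "intrinsics" (3x3 intrinsics, pixels), "cam_to_world" (4x4, takes a point from camera to world coordinates). Camera axes: x right, y down, z forward; pixel columns grow to the right and rows downward; lengths in mm; the calibration is good to about 2 mm. A picture is of the moment at which its call begins. camera_params takes no time and is no camera call.
- order.job_done(): hands the job in; it is judged then, once.
Trained networks look in the newest picture that a camera, given by its name, has taken for a name from the list of things; names that differ only in an ending like _2 or _b are one class to them, and where a whole thing is asked for, a point or a joint stands for the part that bears it (a point fixed in the world has none). Each returns a list of dicts, best first, with "confidence" (0 to 1); they miss things now and then, are a little off and sometimes report something else, mostly with a low value. They report only what shows in the picture. A call takes as long as a camera call. They do not tell look-alikes from the thing itself.
- spotter.boxes_of(target, camera): "location" ([column, row] in pixels, amid what is visible of it).
- spotter.outline_of(target, camera): "mask" (480x640 bool, what is visible of it) and "location" ([column, row] in pixels, amid what is visible of it).
- spotter.tip_of(target, camera): "location" ([column, row] in pixels: a listed point, or the origin of a listed thing).
The state is a dict: "clock": time; "qpos": joint angles; "qd": joint speeds; "effort": joint torques, N m; "eef_pos": TCP position; "orientation": TCP orientation; "wrist_force": force on the tool from outside, world axes, zero at the start; "wrist_torque": the same for the moment, N m; "opening": finger opening in mm; "grip_force": force on a finger pad.
Only numpy, scipy, OpenCV 4.12 (cv2) and the standard library are available. Lean on these libraries where they do the work, as an engineer would, in place of code of your own. Each camera call takes 0.05 s, during which the arm holds its last target. There are 200 camera calls.

TASK

Seat the small metal sorting tray flat, square and flush in the corner of the wooden fence on the bench, with the tray corner opposite its upright lug in the fence corner. Then raise the lug end so that the tray tips on that corner, which stays down in the fence, until all three brass blanks have slid together into it; do not touch the blanks and leave the other things on the bench where they are. Finish still holding the tray tilted and still, with the blanks gathered.

Things in the scene. Friction and masses are not known exactly. Their poses are not given: they have to be found in the camera images.
- tray: loose open-topped aluminium tray, 170 (its x) by 130 (its y) by 28 mm high, walls and floor 4 mm thick, 0.2 to 0.45 kg. Origin: centre of its underside; z up out of the tray. At its +x +y corner stands an upright lug on the outside, the only handle. It starts flat on the bench, clear of the fence and turned up to 20 degrees from square with it; flush in the fence its x and y axes are parallel to the fence's
- tray_lug (a point): grip point of the tray's lug. The lug is an upright aluminium plate, 12 mm thick, 36 mm long in the direction of the tray's diagonal (37.4 degrees from the tray's x towards its y) and rising to 66 mm above the tray's underside; this point is on its middle, 52 mm above the underside, at (97.7, 74.7, 52) mm in the tray's frame. Its two flat faces look across the diagonal; nothing of the tray is beside it above 28 mm
- tray_corner (a point): outer bottom corner of the tray opposite the lug, at (-85, -65, 0) mm in the tray's frame: the corner that goes in the fence and stays down
- tray_pocket (a point): inner corner of the tray's floor just inside tray_corner, at (-81, -61, 4) mm in the tray's frame, where the blanks must gather
- fence: fixed L of two hardwood strips, each 22 mm wide and 12 mm high, screwed to the bench. Origin: the inner corner, at bench level. One strip runs 128 mm along its +x, the other 110 mm along its +y; the tray fits in the quarter between +x and +y (flush: tray centre at (85, 65) mm in the fence's frame). When the tray tips, its walls lean on the strips' top edges, so that its bottom corner backs away from the fence by some 5 mm at 25 degrees
- blank0: loose polished brass disc, 22 mm across and 6 mm thick, 19 g, lying flat on the tray's floor; origin at its underside centre. The discs are slick: they begin to slide at about 6 to 10 degrees of tilt, and run right into the corner at about 25 degrees tilted along the tray's diagonal
- blank1: like blank0
- blank2: like blank0
- crucible: bystander: white ceramic cup, 72 mm across, 50 mm high, standing just outside the fence; origin at its underside centre
- dish: bystander: dark steel bowl, 80 mm across, 20 mm high, just outside the fence; origin at its underside centre
- flux: bystander: amber glass jar, 44 mm across, 85 mm high; origin at its underside centre
- mallet: bystander: small hammer lying on the bench
- bench_block: bystander: steel block 70 x 70 x 20 mm; origin at its underside centre
- pliers: bystander: pliers lying on the bench, about 170 mm long
- graver: bystander: wooden-handled hand tool lying on the bench, 170 mm long
Things that resemble listed ones, but are neither listed nor needed, are in the scene too. Of the things shaped like the fence, the dark wooden one is meant.

How it is judged:
By the outcome, as a careful person would: the job done as asked, in the order asked, and still so for the second after the job is handed in, while the arm keeps its last pose, push and grip.
It also fails if it takes over 45 s, if anything falls off the work surface, if the arm or the gripper's body presses on something with over 40 N, if the wrist force passes 120 N, or if a joint passes its speed limit or range.

## Working session

There is one attempt and no reset: what is moved stays moved. The work goes in short steps, Python scripts to look and compute and a tool call to move; the robot and the scene stay as the last step left them, time stands still between calls to the robot, and variables do not carry over. Pictures are saved under pics/ and viewed, at most 10 in all, crops included, and the job is handed in when it is done.

Besides the shell and the picture viewer there is one more tool, called after ">>>" as a command line: name --argument value ..., lists and objects as JSON in quotes. send_rows: Moves the arm, as the interface text tells. Its arguments: {"type":"object","properties":{"motion":{"type":"array"},"grip_force":{"type":"number"}},"required":["motion"]}

```bash
mkdir -p pics
cat > h.py <<'E'
import numpy as np, cv2
from plant import telemetry, cams, order, spotter
def w(cam,px,z=None,depth=None):
    P=cams.camera_params(cam);K=np.array(P["intrinsics"]);T=np.array(P["cam_to_world"])
    d=np.linalg.inv(K)@np.array([px[0],px[1],1.])
    if depth is not None: return (T@np.r_[d*depth,1])[:3]
    r=T[:3,:3]@d; o=T[:3,3]; return o+r*(z-o[2])/r[2]
def save(img,n): cv2.imwrite("pics/"+n,cv2.cvtColor(img,cv2.COLOR_RGB2BGR))
E
python3 - <<'E'
from h import *
for c in("top","scene"):
    im,d=cams.capture(c); save(im,c+"0.png")
    np.savez("/tmp/%s0.npz"%c,im=im,d=d)
    print(c,np.round(np.array(cams.camera_params(c)["cam_to_world"]),2).tolist())
Z=dict(tray=0,tray_lug=52,tray_corner=0,tray_pocket=4,fence=0,blank0=4)
for n,z in Z.items():
    for c in("top","scene"):
        for r in spotter.tip_of(n,c)[:4]: print(n,c,round(r["confidence"],2),np.round(r["location"]),np.round(w(c,r["location"],z)))
print(telemetry.get_obs())
E
```

```text
top [[0.02, -0.99, 0.16, 311.77], [-1.0, -0.02, -0.02, -47.25], [0.03, -0.16, -0.99, 1278.56], [0.0, 0.0, 0.0, 1.0]]
scene [[-0.37, 0.78, -0.5, 1077.19], [0.93, 0.31, -0.2, 172.82], [0.0, -0.54, -0.84, 993.33], [0.0, 0.0, 0.0, 1.0]]
tray top 0.67 [301. 240.] [523.   3.   0.]
tray_lug top 0.94 [255. 239.] [514. 122.  52.]
tray_lug scene 0.86 [416. 254.] [510. 126.  52.]
tray_corner top 0.68 [341. 243.] [ 517. -104.    0.]
tray_corner scene 0.78 [307. 234.] [ 517. -107.    0.]
tray_pocket top 0.98 [338. 238.] [530. -97.   4.]
tray_pocket scene 0.73 [312. 234.] [514. -95.   4.]
fence top 0.84 [214. 222.] [566. 241.   0.]
fence top 0.81 [230. 317.] [312. 184.   0.]
fence top 0.71 [365. 239.] [ 531. -171.    0.]
fence top 0.62 [421. 351.] [ 233. -323.    0.]
fence scene 0.94 [277. 228.] [ 528. -171.    0.]
fence scene 0.73 [461. 311.] [570. 244.   0.]
fence scene 0.72 [464. 206.] [322. 187.  -0.]
fence scene 0.62 [274. 115.] [ 229. -316.    0.]
blank0 top 0.63 [296. 221.] [574.  20.   4.]
blank0 top 0.6 [292. 254.] [483.  28.   4.]
blank0 top 0.45 [305. 224.] [568.  -6.   4.]
blank0 scene
[... 231 characters left out ...]
   1.46361694e+00, -2.15297883e-01]), 'qd': array([-0.00043019,  0.00115893,  0.00147057,  0.00103157,  0.00087804,
       -0.0007917 ]), 'effort': array([-4.02759370e-04, -4.48243010e+01, -2.31439984e+01, -2.13300377e-04,
        5.30297584e-04, -1.48372851e-05]), 'eef_pos': array([244.57728581, 492.60773994, 256.34326264]), 'orientation': array([[-8.95672050e-01,  4.44715167e-01, -3.70913672e-06],
       [ 4.44715166e-01,  8.95672049e-01,  2.96610463e-05],
       [ 1.65128872e-05,  2.49170608e-05, -1.00000000e+00]]), 'wrist_force': array([ 0.65457393, -0.21184855,  0.3786976 ]), 'wrist_torque': array([-0.00986348,  0.03522028, -0.00335115]), 'grip_force': 0.0, 'opening': 85.50313404650316}
```

View pics/top0.png

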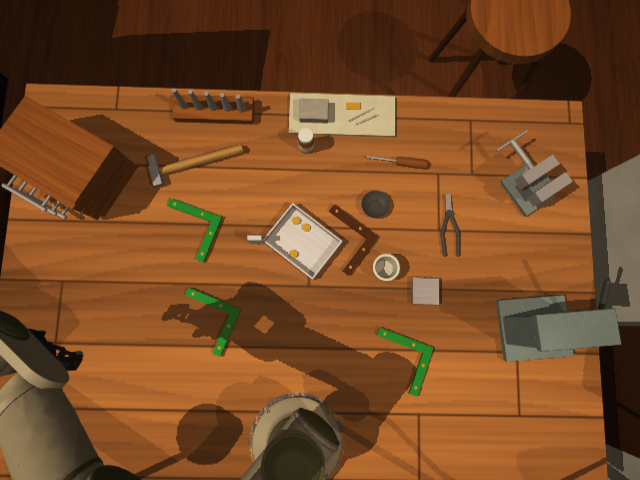

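View pics/scene0.png

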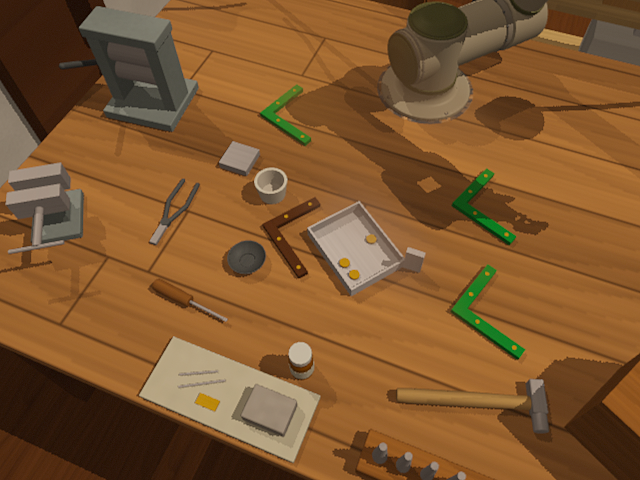

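Four fence-like things in top: green at (210,230), (225,320), (410,360), and a dark brown one at (355,240), which is at (290,235) in scene. The brown one fits "dark wooden". The tray is at (303,241) with its lug at (255,239). I'll fit the poses by silhouette and confirm in a crop.

```bash
cat >> h.py <<'E'
from scipy.optimize import minimize
def proj(cam,p):
    P=cams.camera_params(cam);T=np.linalg.inv(np.array(P["cam_to_world"]));K=np.array(P["intrinsics"])
    q=(np.c_[p,np.ones(len(p))]@T.T)[:,:3]@K.T; return q[:,:2]/q[:,2:]
def box(x0,x1,y0,y1,z0,z1): return np.array([[x,y,z] for x in(x0,x1) for y in(y0,y1) for z in(z0,z1)],float)
u=np.array([np.cos(np.radians(37.4)),np.sin(np.radians(37.4))])
lug=np.array([[97.7+a*18*u[0]-b*6*u[1],74.7+a*18*u[1]+b*6*u[0],z] for a in(-1,1) for b in(-1,1) for z in(0,66)])
SH=dict(tray=[box(-85,85,-65,65,0,28),lug],fence=[box(-22,128,-22,0,0,12),box(-22,0,-22,110,0,12)])
def render(cam,name,s):
    m=np.zeros((960*2,1280*2),np.uint8);c,n=np.cos(s[2]),np.sin(s[2]);R=np.array([[c,-n,0],[n,c,0],[0,0,1]])
    for b in SH[name]:
        q=proj(cam,b@R.T+[s[0],s[1],0]); cv2.fillConvexPoly(m,cv2.convexHull(np.round((q+.5)*4*16-8).astype(np.int32)),255,shift=4)
    return cv2.resize(m,(640,480),interpolation=cv2.INTER_AREA)/255.
def fit(name,masks,s0):
    s0=np.array(s0,float)
    def f(v):
        s=s0+v*[1,1,.01]; e=0
        for c,m in masks.items():
            r=render(c,name,s); e+=np.abs(r-m).sum()/m.sum()
        return e
    r=minimize(f,np.zeros(3),method="Nelder-Mead",options=dict(initial_simplex=[[0,0,0],[8,0,0],[0,8,0],[0,0,8]],xatol=.05,fatol=1e-4,maxiter=150))
    return s0+r.x*[1,1,.01],r.fun
E
python3 - <<'E'
from h import *
ims={}
for c in("top","scene"): ims[c]=cams.capture(c)[0]
near={"tray":{"top":(303,241),"scene":(355,250)},"fence":{"top":(360,240),"scene":(288,235)}}
M={}
for n in near:
    M[n]={}
    for c in ims:
        L=spotter.outline_of(n,c)
        L=sorted(L,key=lambda r:np.hypot(*(np.array(r["location"])-near[n][c])))
        print(n,c,[(np.round(r["location"]),round(r["confidence"],2),int(r["mask"].sum())) for r in L[:2]])
        M[n][c]=L[0]["mask"].astype(float)
# fence orientation guess: corner (530,-171); tray on +y side. tray corner(517,-105)->lug(514,122)
at=np.arctan2(122+104,514-517)-np.radians(37.4)
pt=np.array([520,5])
S={}
for n,s0 in(("tray",[520,5,at]),("fence",[530,-171,at])):
    S[n],e=fit(n,M[n],s0); print(n,np.round(S[n],3),np.degrees(S[n][2]),e)
    for c in ims: print("  ",c,*[np.round(x,3) for x in fit(n,{c:M[n][c]},S[n])])
out=[]
for c,(x,y) in(("top",(245,190)),("scene",(240,185))):
    im=cv2.resize(ims[c][y:y+110,x:x+180],None,fx=4.4,fy=4.4,interpolation=2)[:300 if 0 else 484]
    for n in S:
        r=cv2.resize(render(c,n,S[n])[y:y+110,x:x+180],(im.shape[1],im.shape[0]))
        k,_=cv2.findContours((r>.5).astype(np.uint8),0,2); cv2.drawContours(im,k,-1,(0,255,255),1)
    out.append(cv2.resize(im,(500,300)))
save(np.vstack(out),"fit.png"); np.save("/tmp/S.npy",[S["tray"],S["fence"]])
E
```

```text
tray top [(array([301., 240.]), 0.71, 3247), (array([185., 159.]), 0.28, 1198)]
tray scene [(array([358., 249.]), 0.55, 5157), (array([248., 256.]), 0.33, 1014)]
fence top [(array([358., 233.]), 0.68, 849), (array([417., 349.]), 0.97, 818)]
fence scene [(array([288., 223.]), 0.64, 1407), (array([281., 119.]), 0.82, 925)]
tray [517.574   1.357   0.931] 53.34980801810274 0.15501698791734236
   top [517.832   0.731   0.926] 0.059
   scene [516.973   1.757   0.946] 0.088
fence [ 530.348 -172.393    0.944] 54.09251456432668 0.1726977745020973
   top [ 529.81  -173.516    0.939] 0.086
   scene [ 530.8   -171.489    0.947] 0.063
```

View pics/fit.png

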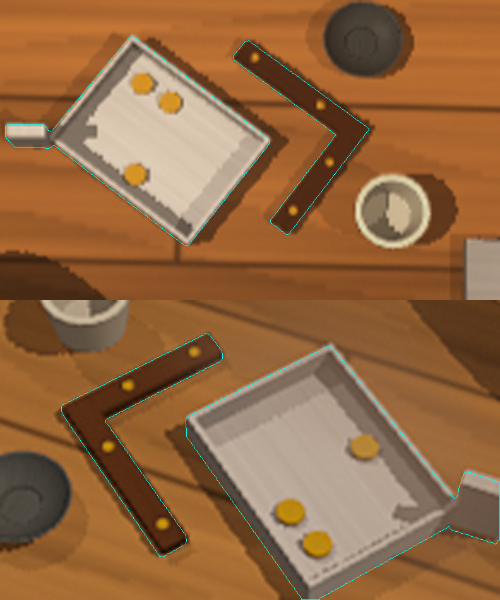

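The dark fence is confirmed: corner at about (530,-172), yaw 54.1°. The tray is at (517.6,1.4), yaw 53.3°, with its diagonal nearly along world y. Both outlines sit on the picture's edges, and the lug is at about (516,124). Moving above the lug.

>>> send_rows --motion '[[[-51, -26, 0], [0, 0, 0], -1], [[-51, -26, 0], [0, 0, 0], -1], [[-51, -26, 0], [0, 0, 0], -1], [[-51, -26, 0], [0, 0, 0], -1], [[-51, -26, 0], [0, 0, 0], -1]]'

```text
clock: 1.62
eef_pos: [416.1, 261.2, 256.5]
orientation: [[-0.896, 0.445, 0.001], [0.445, 0.896, 0.0], [-0.0, 0.0, -1.0]]
wrist_force: [0.3, 0.4, 0.3]
opening: 85.1
grip_force: 0.0
```

>>> send_rows --motion '[[[-51, -26, 0], [0, 0, 0], -1], [[-51, -26, 0], [0, 0, 0], -1], [[-51, -26, 0], [0, 0, 0], -1], [[0, 0, 20], [0, 0, 10], -1], [[0, 0, 20], [0, 0, 10], -1]]'

```text
clock: 2.25
eef_pos: [517.9, 124.1, 215.7]
orientation: [[-0.684, 0.729, 0.0], [0.729, 0.684, 0.0], [-0.0, 0.0, -1.0]]
wrist_force: [0.2, 0.5, -0.4]
opening: 85.3
grip_force: 0.0
```

>>> send_rows --motion '[[[0, 0, 20], [0, 0, 10], -1], [[0, 0, 20], [0, 0, 10], -1], [[0, 0, 10], [0, 0, 10], -1], [[0, 0, 0], [0, 0, 10], -1], [[0, 0, 0], [0, 0, 3], -1]]'

```text
clock: 2.88
eef_pos: [517.5, 124.9, 166.2]
orientation: [[-0.007, 1.0, -0.0], [1.0, 0.007, -0.0], [-0.0, -0.0, -1.0]]
wrist_force: [0.5, 1.4, 0.2]
opening: 85.3
grip_force: 0.0
```

Run:
```python
from h import *
o=telemetry.get_obs(); print(o["clock"],o["eef_pos"],o["orientation"].round(4),o["qpos"].round(2))
d=np.array([516,124.4,58])-o["eef_pos"]; print("to lug, tool axes",(o["orientation"].T@d).round(1))
```

```text
2.875 [517.53265428 124.89760234 166.20655109] [[-7.4e-03  1.0e+00 -2.0e-04]
 [ 1.0e+00  7.4e-03 -0.0e+00]
 [-0.0e+00 -2.0e-04 -1.0e+00]] [ 0.01  0.43  1.49 -0.    1.22  0.01]
to lug, tool axes [ -0.5  -1.5 108.2]
```

>>> send_rows --motion '[[[-0.5, -1.5, 40], [0, 0, -0.3], -1], [[0, 0, 40], [0, 0, 0], -1], [[0, 0, 26], [0, 0, 0], -1], [[0, 0, 0], [0, 0, 0], 0], [[0, 0, 0], [0, 0, 0], 0.5]]' --grip_force 40

```text
clock: 3.5
eef_pos: [516.7, 124.4, 61.4]
orientation: [[-0.016, 1.0, 0.002], [1.0, 0.016, 0.0], [0.0, 0.002, -1.0]]
wrist_force: [0.3, -0.4, 0.7]
opening: 51.6
grip_force: 0.0
```

>>> send_rows --motion '[[[0, 0, 0], [0, 0, 0], 1], [[0, 0, 0], [0, 0, 0], 1], [[0, 0, 0], [0, 0, 0], 1], [[0, 0, 0], [0, 0, 0], 1], [[0, 0, 0], [0, 0, 0], 1]]' --grip_force 40

```text
clock: 4.12
eef_pos: [516.3, 124.4, 61.2]
orientation: [[-0.016, 1.0, 0.001], [1.0, 0.016, -0.0], [-0.0, 0.001, -1.0]]
wrist_force: [-0.3, -0.4, 6.6]
opening: 11.4
grip_force: 39.8
```

```bash
cat >> h.py <<'E'
NEAR={"tray":{"top":(303,241),"scene":(355,250)},"fence":{"top":(360,240),"scene":(288,235)}}
def measure(n,s0,near=None):
    near=near or NEAR[n]; M={}
    for c in("top","scene"):
        cams.capture(c); L=spotter.outline_of(n,c)
        L=sorted(L,key=lambda r:np.hypot(*(np.array(r["location"])-near[c])))
        M[c]=L[0]["mask"].astype(float)
    return fit(n,M,s0)+tuple(fit(n,{c:M[c]},s0) for c in M)
E
python3 - <<'E'
from h import *
S=np.load("/tmp/S.npy")
o=telemetry.get_obs(); print(o["clock"],o["eef_pos"],o["orientation"].round(4),o["wrist_force"],o["wrist_torque"],o["opening"],o["grip_force"])
print(measure("tray",S[0])); print(measure("fence",S[1]))
E
```

```text
4.125 [516.34489478 124.38921764  61.18544264] [[-1.580e-02  9.999e-01  1.500e-03]
 [ 9.999e-01  1.580e-02 -0.000e+00]
 [-1.000e-04  1.500e-03 -1.000e+00]] [-0.28377679 -0.41551891  6.62400541] [0.02349146 0.27189329 0.0684277 ] 11.396475997517902 39.84468340873718
(array([518.56005479,   1.35421997,   0.93363278]), np.float64(0.24543543060250678), (array([5.19050970e+02, 1.49355957e-01, 9.31407304e-01]), np.float64(0.12634389739991422)), (array([518.05362868,   2.23494401,   0.93137868]), np.float64(0.10842954004031519)))
(array([ 531.0884848 , -172.553592  ,    0.95717125]), np.float64(0.25313049680590216), (array([ 530.09286365, -172.93704654,    0.94352628]), np.float64(0.1788267133646422)), (array([ 530.80942676, -172.17930216,    0.95242131]), np.float64(0.06483305237630498)))
```

>>> send_rows --motion '[[[-3, 0.2, 0], [0, 0, -0.7], 1], [[-6, 0.6, 0], [0, 0, 0], 1], [[-8, 0.7, 0], [0, 0, 0], 1], [[-8, 0.7, 0], [0, 0, 0], 1], [[-8, 0.7, 0], [0, 0, 0], 1]]'

```text
clock: 5.15
eef_pos: [520.3, 91.7, 61.2]
orientation: [[-0.028, 1.0, 0.002], [1.0, 0.028, 0.001], [0.001, 0.002, -1.0]]
wrist_force: [0.2, 3.1, 5.8]
opening: 11.5
grip_force: 39.8
```

>>> send_rows --motion '[[[-8, 0.7, 0], [0, 0, 0], 1], [[-8, 0.7, 0], [0, 0, 0], 1], [[-6, 0.6, 0], [0, 0, 0], 1], [[-4, 0.4, 0], [0, 0, 0], 1], [[0, 0, 0], [0, 0, 0], 1]]'

```text
clock: 5.78
eef_pos: [523.4, 65.3, 61.2]
orientation: [[-0.028, 1.0, 0.002], [1.0, 0.028, -0.0], [-0.0, 0.002, -1.0]]
wrist_force: [-0.5, -1.6, 4.7]
opening: 11.5
grip_force: 39.8
```

Run:
```python
from h import *
o=telemetry.get_obs(); print(o["clock"],o["eef_pos"],o["orientation"].round(4),o["wrist_force"],o["wrist_torque"],o["opening"])
S=np.load("/tmp/S.npy")
g=[524,-63,.946]
near={c:proj(c,np.array([[524.,-58,10]]))[0] for c in("top","scene")}
print(measure("tray",g,near))
im=[]
for c in near:
    x,y=(near[c]-[90,55]).astype(int); im.append(cv2.resize(cams.capture(c)[0][y:y+110,x:x+180],(490,300),interpolation=2))
save(np.vstack(im),"near.png")
```

```text
5.775 [523.44540996  65.33886123  61.19337783] [[-2.750e-02  9.996e-01  1.800e-03]
 [ 9.996e-01  2.750e-02 -2.000e-04]
 [-2.000e-04  1.800e-03 -1.000e+00]] [-0.45822624 -1.59426372  4.67668671] [-0.08599935  0.1936332  -0.04156177] 11.498033166483827
(array([527.18022676, -58.08215656,   0.94438698]), np.float64(0.2993513728611221), (array([526.88685066, -59.24857251,   0.94412056]), np.float64(0.17842717086834733)), (array([527.35532107, -57.51984692,   0.94830246]), np.float64(0.11356007584092133)))
```

View pics/near.png

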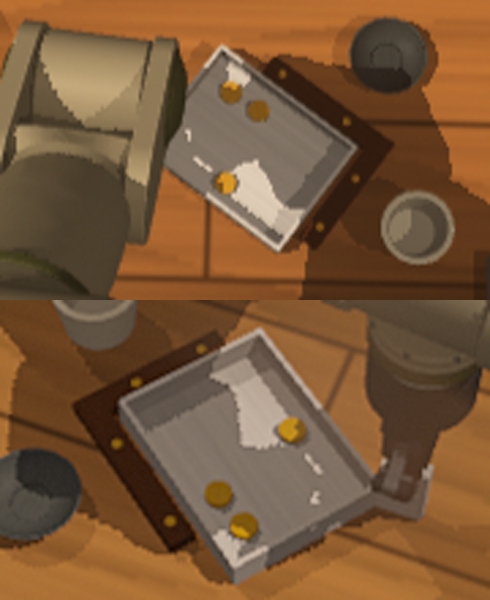

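The tray is still flat and nearly parallel to the brown fence, with a gap of about 8 mm to the corner. The blanks are all inside. Closing in slowly, watching force and moment.

>>> send_rows --motion '[[[-1.5, 0.1, 0], [0, 0, 0], 1], [[-1.5, 0.1, 0], [0, 0, 0], 1], [[-1.5, 0.1, 0], [0, 0, 0], 1], [[-1, 0.1, 0], [0, 0, 0], 1], [[0, 0, 0], [0, 0, 0], 1]]'

```text
clock: 6.7
eef_pos: [523.9, 60.3, 61.2]
orientation: [[-0.028, 1.0, 0.002], [1.0, 0.028, 0.0], [0.0, 0.002, -1.0]]
wrist_force: [-0.6, 2.6, 5.8]
opening: 11.4
grip_force: 39.8
```

>>> send_rows --motion '[[[-0.7, 0, 0], [0, 0, 0], 1], [[-0.6, 0, 0], [0, 0, 0], 1], [[0, 0, 0], [0, 0, 0], 1]]'

```text
clock: 7.08
eef_pos: [524.0, 59.1, 61.2]
orientation: [[-0.028, 1.0, 0.002], [1.0, 0.028, 0.0], [0.0, 0.002, -1.0]]
wrist_force: [-0.2, 3.7, 6.7]
opening: 11.7
grip_force: 39.8
```

```bash
cat > st.py <<'E'
from h import *
o=telemetry.get_obs(); R=o["orientation"]; f=o["wrist_force"]; a=np.arctan2(R[1,1],R[0,1])+np.radians(52.6)
print(round(o["clock"],2),o["eef_pos"].round(2),"yaw tray",np.degrees(a).round(2),"pitch",np.degrees(np.arcsin(R[1,2])).round(2))
print("F",f.round(1),"fence axes",(f[0]*np.cos(a)+f[1]*np.sin(a)).round(1),(-f[0]*np.sin(a)+f[1]*np.cos(a)).round(1),"T",o["wrist_torque"].round(2),"q",o["qpos"].round(2),"open",round(o["opening"],1))
E
python3 st.py
```

```text
7.08 [523.98  59.08  61.2 ] yaw tray 54.19 pitch 0.03
F [-0.2  3.7  6.7] fence axes 2.9 2.4 T [ 0.32  0.21 -0.08] q [-0.11  0.57  1.63  0.    0.94 -0.14] open 11.7
```

>>> send_rows --motion '[[[-0.6, 0, 0], [0, 0, 0], 1], [[-0.6, 0, 0], [0, 0, 0], 1], [[0, 0, 0], [0, 0, 0], 1]]'

```text
clock: 7.45
eef_pos: [523.8, 58.2, 61.2]
orientation: [[-0.028, 1.0, 0.001], [1.0, 0.028, 0.001], [0.001, 0.002, -1.0]]
wrist_force: [-0.4, 4.4, 6.5]
opening: 11.3
grip_force: 39.9
```

>>> send_rows --motion '[[[-0.6, 0, 0], [0, 0, 0], 1], [[-0.6, 0, 0], [0, 0, 0], 1], [[0, 0, 0], [0, 0, 0], 1]]'

```text
clock: 7.82
eef_pos: [523.4, 57.8, 61.2]
orientation: [[-0.028, 1.0, 0.001], [1.0, 0.028, 0.002], [0.002, 0.001, -1.0]]
wrist_force: [-3.2, 10.2, 8.6]
opening: 11.3
grip_force: 40.2
```

```bash
python3 st.py
```

```text
7.83 [523.37  57.82  61.2 ] yaw tray 54.21 pitch 0.13
F [-3.2 10.2  8.6] fence axes 6.4 8.6 T [1.35 0.4  0.04] q [-0.12  0.57  1.63  0.    0.94 -0.15] open 11.3
```

>>> send_rows --motion '[[[-0.6, 0, 0], [0, 0, 0], 1], [[-0.6, -0.2, 0], [0, 0, 0], 1], [[0, 0, 0], [0, 0, 0], 1]]'

```text
clock: 8.2
eef_pos: [523.1, 57.5, 61.2]
orientation: [[-0.028, 1.0, 0.0], [1.0, 0.028, 0.004], [0.004, 0.0, -1.0]]
wrist_force: [-2.4, 16.1, 8.6]
opening: 11.1
grip_force: 40.2
```

```bash
python3 st.py
```

```text
8.2 [523.06  57.53  61.16] yaw tray 54.21 pitch 0.22
F [-2.4 16.1  8.6] fence axes 11.7 11.3 T [2.34 0.37 0.14] q [-0.12  0.57  1.63  0.    0.94 -0.15] open 11.1
```

Both walls now bear, with balanced forces (11.7 N and 11.3 N). I'll check squareness with a small yaw wiggle and the moment.

>>> send_rows --motion '[[[0, 0, 0], [0, 0, -0.5], 1], [[0, 0, 0], [0, 0, 0], 1]]'

```text
clock: 8.45
eef_pos: [523.0, 57.5, 61.2]
orientation: [[-0.036, 0.999, 0.0], [0.999, 0.036, 0.004], [0.004, 0.0, -1.0]]
wrist_force: [-2.3, 16.4, 9.4]
opening: 11.5
grip_force: 40.3
```

```bash
python3 st.py
```

```text
8.45 [523.04  57.52  61.18] yaw tray 54.66 pitch 0.23
F [-2.3 16.4  9.4] fence axes 12.0 11.3 T [ 2.28  0.39 -0.35] q [-0.12  0.57  1.63  0.    0.94 -0.16] open 11.5
```

>>> send_rows --motion '[[[0, 0, 0], [0, 0, 1.0], 1], [[0, 0, 0], [0, 0, 0], 1]]'

```text
clock: 8.7
eef_pos: [523.0, 57.5, 61.2]
orientation: [[-0.02, 1.0, 0.0], [1.0, 0.02, 0.003], [0.003, 0.0, -1.0]]
wrist_force: [-1.2, 16.3, 8.7]
opening: 11.5
grip_force: 40.7
```

```bash
python3 st.py
```

```text
8.7 [523.04  57.47  61.17] yaw tray 53.74 pitch 0.2
F [-1.2 16.3  8.7] fence axes 12.5 10.6 T [2.28 0.38 0.42] q [-0.12  0.57  1.63  0.    0.94 -0.14] open 11.5
```

>>> send_rows --motion '[[[0, 0, 0], [0, 0, -0.5], 1], [[-0.7, 0, 0], [0, 0, 0], 1], [[-0.5, 0, 0], [0, 0, 0], 1], [[0, 0, 0], [0, 0, 0], 1]]'

```text
clock: 9.2
eef_pos: [523.1, 57.3, 61.2]
orientation: [[-0.028, 1.0, 0.001], [1.0, 0.028, 0.005], [0.005, 0.001, -1.0]]
wrist_force: [-2.1, 22.1, 9.5]
opening: 11.4
grip_force: 40.2
```

```bash
python3 st.py
python3 - <<'E'
from h import *
g=[527,-65,.946]
near={c:proj(c,np.array([[524.,-64,10]]))[0] for c in("top","scene")}
print(measure("tray",g,near)); print("expected",np.load("/tmp/S.npy")[1][:2]+[85*.585-65*.811,85*.811+65*.585])
im=[]
for c in near:
    x,y=(near[c]-[75,45]).astype(int); im.append(cv2.resize(cams.capture(c)[0][y:y+90,x:x+150],(500,300),interpolation=2))
save(np.vstack(im),"seat.png")
E
```

```text
9.2 [523.06  57.27  61.17] yaw tray 54.21 pitch 0.31
F [-2.1 22.1  9.5] fence axes 16.7 14.6 T [3.32 0.22 0.15] q [-0.12  0.57  1.63  0.01  0.94 -0.15] open 11.4
(array([527.20434444, -65.46797083,   0.94257131]), np.float64(0.359638231453942), (array([526.70167813, -67.3400833 ,   0.94696683]), np.float64(0.1894689833228665)), (array([526.9392305 , -64.32348075,   0.94204187]), np.float64(0.15077148308988025)))
expected [527.35759225 -65.43257765]
```

View pics/seat.png

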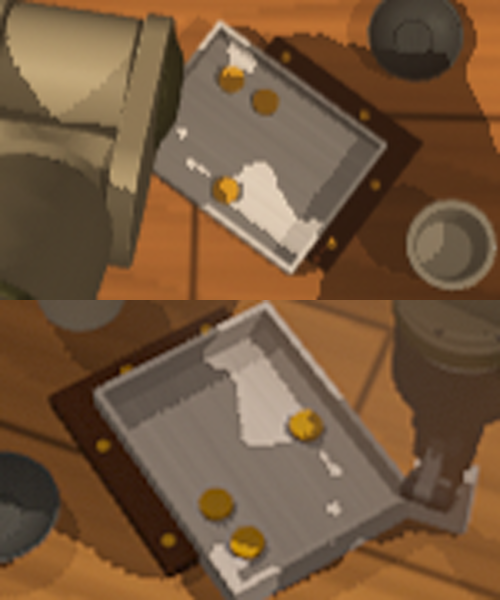

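The tray is flush and square: the fit gives (527.2,-65.5) against (527.4,-65.4) expected, flat on the bench and touching both brown strips. The blanks are still spread. Easing the push, then tipping about the corner.

>>> send_rows --motion '[[[1, 0, 0], [0, 0, 0], 1], [[0.5, 0, 0], [0, 0, 0], 1], [[-0.9, 0, -4], [0, 1, 0], 1], [[-1.9, 0, -8], [0, 2, 0], 1], [[0, 0, 0], [0, 0, 0], 1]]' --grip_force 60

```text
clock: 10.12
eef_pos: [523.2, 54.3, 72.9]
orientation: [[-0.027, 1.0, -0.001], [0.998, 0.027, 0.056], [0.056, 0.0, -0.998]]
wrist_force: [0.8, 13.5, 2.6]
opening: 11.1
grip_force: 58.8
```

```bash
cat >> st.py <<'E'
th=np.arcsin(R[1,2]); c=o["eef_pos"][1:]-np.array([230*np.cos(th)-61.2*np.sin(th),230*np.sin(th)+61.2*np.cos(th)])
print("tilt",np.degrees(th).round(2),"corner y,z est",c.round(2),"x axis",R[:,0].round(3))
E
python3 st.py
```

```text
10.12 [523.21  54.32  72.92] yaw tray 54.17 pitch 3.24
F [ 0.8 13.5  2.6] fence axes 11.4 7.3 T [2.06 0.   0.16] q [-0.15  0.55  1.62  0.07  0.98 -0.21] open 11.1
tilt 3.24 corner y,z est [-171.86   -1.16] x axis [-0.027  0.998  0.056]
```

>>> send_rows --motion '[[[-1.9, 0, -7.9], [0, 2, 0], 1], [[-1.8, 0, -7.9], [0, 2, 0], 1], [[-1.8, 0, -7.9], [0, 2, 0], 1], [[0, 0, 0], [0, 0, 0], 1]]'

```text
clock: 10.62
eef_pos: [523.6, 46.4, 96.2]
orientation: [[-0.027, 1.0, -0.004], [0.987, 0.027, 0.16], [0.16, 0.0, -0.987]]
wrist_force: [0.2, 11.1, 1.7]
opening: 11.0
grip_force: 58.6
```

```bash
python3 st.py
```

```text
10.62 [523.56  46.44  96.17] yaw tray 54.16 pitch 9.23
F [ 0.2 11.1  1.7] fence axes 9.2 6.4 T [ 1.71 -0.12  0.06] q [-0.21  0.52  1.6   0.18  1.07 -0.33] open 11.0
tilt 9.23 corner y,z est [-170.77   -1.11] x axis [-0.027  0.987  0.16 ]
```

>>> send_rows --motion '[[[-1.8, 0, -7.9], [0, 2, 0], 1], [[-1.8, 0, -7.9], [0, 2, 0], 1], [[-1.8, 0, -7.8], [0, 2, 0], 1], [[-1.8, 0, -7.8], [0, 2, 0], 1], [[-1.8, 0, -7.8], [0, 2, 0], 1]]'

```text
clock: 11.25
eef_pos: [524.0, 28.5, 132.2]
orientation: [[-0.027, 1.0, -0.009], [0.944, 0.029, 0.329], [0.329, 0.0, -0.944]]
wrist_force: [0.2, 6.4, 1.1]
opening: 11.1
grip_force: 58.6
```

```bash
python3 st.py
```

```text
11.25 [523.98  28.52 132.19] yaw tray 54.24 pitch 19.19
F [0.2 6.4 1.1] fence axes 5.3 3.6 T [ 0.79 -0.07 -0.02] q [-0.32  0.49  1.56  0.34  1.23 -0.48] open 11.1
tilt 19.19 corner y,z est [-168.59   -1.2 ] x axis [-0.027  0.944  0.329]
```

>>> send_rows --motion '[[[-1.9, 0, -7.8], [0, 2, 0], 1], [[-1.9, 0, -7.8], [0, 2, 0], 1], [[-1.9, 0, -7.8], [0, 2, 0], 1], [[-1.9, 0, -7.8], [0, 2, 0], 1], [[0, 0, 0], [0, 0, 0], 1]]'

```text
clock: 11.88
eef_pos: [524.7, 9.7, 158.5]
orientation: [[-0.025, 1.0, -0.012], [0.889, 0.028, 0.457], [0.457, 0.001, -0.889]]
wrist_force: [0.4, 6.6, 3.8]
opening: 11.1
grip_force: 58.6
```

>>> send_rows --motion '[[[0, 0, 0], [0, 0, 0], 1], [[0, 0, 0], [0, 0, 0], 1], [[0, 0, 0], [0, 0, 0], 1]]'

```text
clock: 12.25
eef_pos: [524.5, 10.0, 158.2]
orientation: [[-0.026, 1.0, -0.013], [0.889, 0.029, 0.456], [0.456, 0.0, -0.89]]
wrist_force: [-0.4, 7.5, 3.5]
opening: 11.3
grip_force: 58.6
```

```bash
python3 st.py
python3 - <<'E'
from h import *
im=[]
for c in ("top","scene"):
    n=proj(c,np.array([[524.,-90,30]]))[0]
    x,y=(n-[75,45]).astype(int); im.append(cv2.resize(cams.capture(c)[0][y:y+90,x:x+150],(500,300),interpolation=2))
    for r in spotter.tip_of("blank0",c)[:4]: print(c,r["confidence"],r["location"])
save(np.vstack(im),"tilt.png")
E
```

```text
12.25 [524.5    9.98 158.2 ] yaw tray 54.25 pitch 27.13
F [-0.4  7.5  3.5] fence axes 5.8 4.8 T [ 1.01 -0.07  0.03] q [-0.4   0.48  1.52  0.44  1.37 -0.57] open 11.3
tilt 27.13 corner y,z est [-166.79   -1.16] x axis [-0.026  0.889  0.456]
scene 0.58 [289.5, 230.4]
scene 0.54 [293.9, 218.5]
```

View pics/tilt.png

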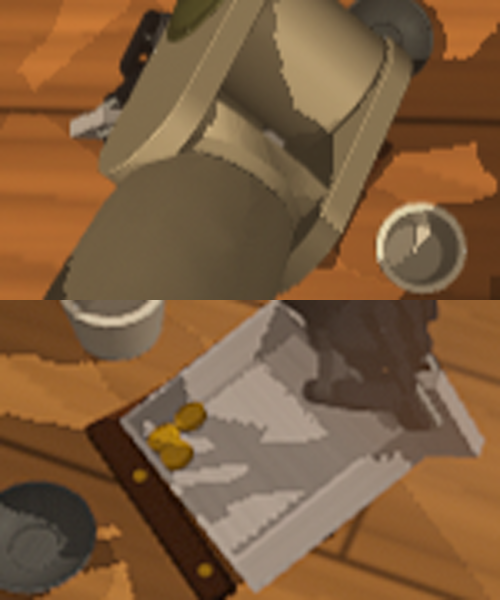

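Scene crop: the three blanks lie together at about (165,437), (190,415) and (177,455), in the corner at the brown fence. I'll compare them with the projected ideal nest and check they're at rest.

>>> send_rows --motion '[[[0, 0, 0], [0, 0, 0], 1], [[0, 0, 0], [0, 0, 0], 1], [[0, 0, 0], [0, 0, 0], 1], [[0, 0, 0], [0, 0, 0], 1]]'

```text
clock: 12.95
eef_pos: [524.5, 10.0, 158.2]
orientation: [[-0.026, 1.0, -0.013], [0.889, 0.029, 0.456], [0.456, 0.0, -0.89]]
wrist_force: [0.1, 7.2, 3.0]
opening: 11.1
grip_force: 58.6
```

```bash
python3 st.py
python3 - <<'E'
from h import *
from scipy.spatial.transform import Rotation as Ro
o=telemetry.get_obs(); R=o["orientation"]
# tray axes from tool: diag=x_tool, up=-z_tool
D=R[:,0];U=-R[:,2];V=np.cross(U,D);c,s=np.cos(np.radians(37.4)),np.sin(np.radians(37.4))
X=c*D-s*V; Y=s*D+c*V; T=np.c_[X,Y,U]; org=o["eef_pos"]-T@[97.7,74.7,61.2]
im=cams.capture("scene")[0]
n=proj("scene",np.array([[524.,-130,25]]))[0]; x,y=(n-[40,30]).astype(int); k=10
big=cv2.resize(im[y:y+60,x:x+80],None,fx=k,fy=k,interpolation=2)
def draw(P,col):
    q=((proj("scene",np.array(P)@T.T+org)-[x,y]+.5)*k).astype(np.int32); cv2.polylines(big,[q],True,col,1)
a=np.linspace(0,6.28,40)
for cx,cy in((-70,-50),(-48,-50),(-70,-28)): draw([[cx+11*np.cos(t),cy+11*np.sin(t),10] for t in a],(0,255,255))
draw([[-81,-61,4],[81,-61,4],[81,61,4],[-81,61,4]],(255,0,0)); draw([[-85,-65,28],[85,-65,28],[85,65,28],[-85,65,28]],(0,255,0))
save(big,"nest.png")
E
```

```text
12.95 [524.52   9.96 158.22] yaw tray 54.25 pitch 27.14
F [0.1 7.2 3. ] fence axes 5.9 4.1 T [ 0.95 -0.01  0.06] q [-0.4   0.48  1.52  0.44  1.37 -0.57] open 11.1
tilt 27.14 corner y,z est [-166.81   -1.14] x axis [-0.026  0.889  0.456]
```

View pics/nest.png

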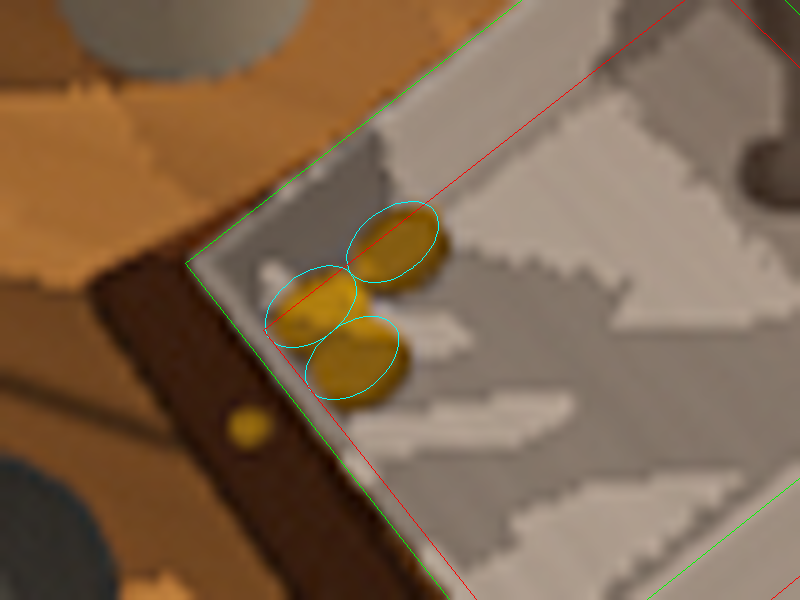

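The three discs match the ideal corner nest to within the 2 mm calibration. The corner is held down, and the forces and pose are steady. Handing in.

```bash
python3 -c "
from plant import order; print(order.job_done())"
```

```text
the job is handed in; nothing more can be done
None
```

The tray was seated flush and square in the dark wooden fence, then tipped about its corner to about 27° and held still with all three blanks gathered in that corner; the job was handed in at about 13 s on the robot's clock, and no verdict came back.

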